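Post the tabbed rocket fin into the slotted collection box

TASK

Of the three plywood rocket fins standing in the slotted drying block, take the one with the narrow tab on top and post it, blade first and tab last, through the slot in the sloping top of the collection box. Push it past the sprung grip under the slot until the whole fin drops inside the box. Leave the other two fins standing in the block and do not knock the other things about.

Things in the scene. Friction and masses are not known exactly. Their poses are not given: they have to be found in the camera images.
- fin: The fin to post: plywood, 8 mm thick (x = normal of the flat), 36 to 63 g, standing in a groove of the drying block; the tallest, and the only one with a tab. Origin: middle of its bottom (nose) edge, z up to the tab. Blade 74 mm wide (y) from z = 0 to 75 mm, then a centred tab 40 mm wide from z = 75 to 105 mm.
- fin_nose (a point): Middle of the fin's nose edge (bottom edge as it stands; enters the slot first), same as the fin's origin. The first 6 mm of the blade from this edge are only 4 mm thick (centred), the rest 8 mm.
- fin_tail (a point): Middle of the end of the fin's tab, 105 mm from the nose edge along the fin's z.
- fin_square: A plain square plywood fin, 8 x 74 x 80 mm high, origin middle of its bottom edge, x normal to the flat, z up. Stays in the block.
- fin_round: A round-topped plywood fin, 8 x 74 x 82 mm high, origin middle of its bottom edge, x normal to the flat, z up. Stays in the block.
- rack: Drying block, fixed to the table, wood, 150 (x) x 110 (y) x 35 mm high, origin at the centre of its underside. Three grooves along y at x = -45, 0 and +45 mm, 9.5 mm wide, 25 mm deep (floor 10 mm above the table), open at both ends; one fin in each, in any order.
- box: Collection box, fixed to the table, hollow, plywood with a clear back wall, 210 (x, from -90 to +120 mm) x 130 mm (y), walls 6 mm, origin on its underside. Its top slopes at 35 degrees down towards -x (its front, on the robot's side): about 107 mm high at the front, 254 mm at the back.
- box_face: Frame of the box's sloping top. Origin as slot_nominal; x points up the slope, y along the slot, z out of the slope at right angles (35 degrees from vertical, towards the robot). The fin goes in along -z. A 6 mm plywood plate with the slot covers the slope, its upper surface at z = 0. It is clamped anywhere within 7 mm up or down the slope of its middle setting.
- slot_nominal (a point): Where the slot's centre would be, on the plate's upper surface, at the plate's middle setting: 170 mm above the table. The true slot lies up to 7 mm up or down the slope (x of box_face) from here; that is not measured: find it by touch or by eye. The slot is 79 mm long (y of box_face) and 11 mm wide (x).
- ledge_nominal (a point): Top middle of the aluminium ledge along the slot's downhill edge, at the plate's middle setting (it moves with the plate). 5 mm high above the plate, 6 mm thick, 100 mm long; its uphill face is flush with the slot's downhill edge, 5.5 mm from the slot's centre, and runs on 65 mm deep below as a chute.
- grip_nominal (a point): Point 13 mm below the slot (moves with the plate). Here a sprung 14 mm bar on the uphill side, only at the slot's ends (over 25 mm from its middle), presses the blade to the chute: 4 to 12 N to push past, and it holds a fin let go. The tab passes free: with the shoulder (blade end) over 22 mm deep, so tab under 8 mm proud, the fin slides in.
- glue: White glue bottle, 44 mm diameter, 130 mm high, standing; leave alone. Origin: centre of its underside.
- spray: Amber spray bottle, 40 mm diameter, 120 mm high, standing; leave alone. Origin: centre of its underside.
- coupler_a: Cardboard tube ring, 60 mm diameter, 75 mm high, standing; leave alone. Origin: centre of its underside.
- coupler_b: Cardboard tube ring, 52 mm diameter, 60 mm high, standing between the robot, the block and the box; leave alone. Origin: centre of its underside.
- nose_cone: Wooden nose cone, 60 mm base diameter, 105 mm high, standing; leave alone. Origin: centre of its underside.
- sanding_block: Cork sanding block, 70 x 40 x 28 mm, lying flat; leave alone. Origin: centre of its underside.
Things that resemble listed ones, but are neither listed nor needed, are in the scene too. Leave any turquoise look-alike of the fin alone.

How it is judged:
On the way, in this order (a step that is already met when the one before it is completed fails the run):
1. the tabbed fin is lifted clear out of the drying block (z of fin in the frame of rack above 0.045 m), for 0.1 s.
2. the fin stands in the slot nose first: nose edge more than 20 mm below the plate, tail still above it (z of fin_nose in the frame of box_face below -0.02 m and x of fin_nose in the frame of box_face between -0.025 and 0.025 m and y of fin_nose in the frame of box_face between -0.045 and 0.045 m and z of fin_tail in the frame of box_face above 0.005 m), for 0.1 s.
At the end, for the whole second after the job is handed in: The tabbed fin lies wholly inside the collection box, at rest: its nose edge and its tail are both within the box's outline and less than 125 mm above the box's underside. The other two fins still stand upright in the drying block (x of fin_nose in the frame of box between -0.095 and 0.125 m and y of fin_nose in the frame of box between -0.07 and 0.07 m and z of fin_nose in the frame of box between -0.005 and 0.125 m and x of fin_tail in the frame of box between -0.095 and 0.125 m and y of fin_tail in the frame of box between -0.07 and 0.07 m and z of fin_tail in the frame of box between -0.005 and 0.125 m and linear speed of fin below 0.03 m/s and z of fin_square in the frame of rack between 0.004 and 0.03 m and angle between each of fin_square, fin_round's own z axis and vertical below 0.2 rad and z of fin_round in the frame of rack between 0.004 and 0.03 m); the robot touches nothing.
It fails at once if the square or the round fin is pulled from or shifted in the block (over 20 mm) (distance of any of fin_square, fin_round from where it was at the start of the episode above 0.02 m).
It fails at once if one of the other loose things on the table (bottles, cardboard rings, nose cone, sanding block) is knocked over or shifted by over 30 mm (distance of any of glue, spray, coupler_a, coupler_b, nose_cone, sanding_block from where it was at the start of the episode above 0.03 m or angle between any of glue, spray, coupler_a, coupler_b, nose_cone, sanding_block's own z axis and vertical above 0.5 rad).
It also fails if it takes over 53 s, if anything falls off the work surface, if the arm or the gripper's body presses on something with over 40 N, if the wrist force passes 120 N, or if a joint passes its speed limit or range.

ROBOT

A 6-joint arm with a two-finger parallel gripper is mounted at the origin on the work surface. World frame = base frame: x ahead of the robot, y to its left, z up, the work surface at z = 0. Lengths are in m, angles in rad, forces in N, time in s.
With the tool pointing down it reaches from about 0.35 to 0.875 m from the base axis. Payload 15.5 kg.
Tool frame: the origin (TCP) lies at the very end of the fingers, on their centre line; the grasp point (between the pads) lies 19 mm behind it (bot.grip_point_offset is the distance from the TCP to the grasp point, in m); z points along the fingers, y is the direction in which the jaws open and shut (so a half turn about z gives the same grasp; the last joint's range is limited). The gripper opens to 85 mm and grips with 20 to 120 N. Pads are 22 mm wide; open, the fingers measure 114 mm over their backs; the gripper's body (76 mm by 85 mm) begins 54 mm behind the grasp point. The pads swing forward as they close: fully open they stand 13 mm farther back than shut.
Start: joints at [-1.226, 0.494, 1.345, -0, 1.302, -0.096], TCP at [0.266, -0.566, 0.231] pointing down, gripper open.
Joint ranges: [-2.91, 2.91], [-0.82, 2.16], [0.22, 2.67], [-1.22, 4.37], [0.12, 2.79], [-3.08, 3.08]. Speed limits (rad/s): [1.89, 1.89, 2.57, 3.01, 3.01, 3.01].

INTERFACE

Orientations are given as a unit quaternion [x, y, z, w].
In Python, from station import bot gives the robot as it stands.
- The arm moves only by the tool play_rows, never from a script. Its argument "targets" is a list of rows, each a list of 5 numbers: the shift along the world's x, y, z in m, then the turn about the world's z in rad, then the closure, from 0 (fully open) to 1 (shut). A call has exactly 10 rows; each row shifts and turns the pose as measured when the row begins; what a row does not reach is not made up. A row lasts 1/12 s, in which the tool goes at most 41.7 mm and 7.16 degrees, less where a joint would pass 70% of its speed; a pose out of reach is approached as far as the arm can. A call is refused whole if a number of a shift passes 0.0417 or a number of a turn 0.125, either way. A call with a gripper value outside its range is refused whole. The fingers move at their own pace and stop on an object; "newtons" is the grip in N (left out, the last holds). Time passes only in rows, so rows that do not move let the fingers close, or fill a call up. It gives the time, the measured TCP pose, the force and the opening at its end, in the units of the state.
- bot.get_state(): the state, without advancing time (a new reading comes with each control period).
- bot.get_image(name): name is "side" or "top" or "wrist"; returns a dict with "img" (384x512x3 uint8, blue, green, red), "fx", "fy", "cx", "cy" (pixels), "cam_to_world" (4x4, takes a point from camera to world coordinates). Camera axes: x right, y down, z forward; pixel columns grow to the right and rows downward; lengths in m; the calibration is good to about 2 mm. The wrist camera is an equidistant fisheye: a pixel r from the principal point sees the ray r / f radians off the axis. A picture is of the moment at which its call begins. There is no depth.
- bot.finish_job(): hands the job in, once; it reports no verdict.
The state is a dict: "time_s": time; "qpos": joint angles; "dq": joint speeds; "effort": joint torques, N m; "tcp_pos": TCP position; "orientation": TCP orientation; "force": force on the tool from outside, world axes, zero at the start; "moment": the same for the moment, N m; "grip_width": opening from 0.0 (shut) to 1.0 (fully open).
Only numpy, scipy, OpenCV 4.12 (cv2) and the standard library are available. Lean on these libraries where they do the work, as an engineer would, in place of code of your own. Each camera call takes 0.05 s, during which the arm holds its last target.

## Working session

There is one attempt and no reset: what is moved stays moved. The work goes in short steps, Python scripts to look and compute and a tool call to move; the robot and the scene stay as the last step left them, time stands still between calls to the robot, and variables do not carry over. Pictures are saved under pics/ and viewed, and the job is handed in when it is done.

Besides the shell and the picture viewer there is one more tool, called after ">>>" as a command line: name --pt "numbers of a row" for each row, then --argument value for the rest. play_rows: Moves the arm, as the interface text tells. Its arguments: {"type":"object","properties":{"targets":{"type":"array","items":{"type":"array","items":{"type":"number"}}},"newtons":{"type":"number"}},"required":["targets"]}

```bash
ls; mkdir -p pics
python3 - <<'E'
from station import bot
import cv2
print(bot.get_state())
for n in ["side","top","wrist"]:
    d=bot.get_image(n); cv2.imwrite(f"pics/{n}0.png",d["img"])
    print(n,d["fx"],d["fy"],d["cx"],d["cy"],d["cam_to_world"])
E
```

```text
pics
{'time_s': 0.0, 'qpos': array([-1.22649682e+00,  4.94205931e-01,  1.34615178e+00, -2.08481684e-05,
        1.30248952e+00, -9.54861966e-02]), 'dq': array([ 0.00077777,  0.00078406, -0.00044471,  0.00103739, -0.00098358,
       -0.00117849]), 'effort': array([ 1.94428517e-04, -8.82153368e+01, -3.83863091e+01,  1.96178331e-05,
        1.04511174e-02, -1.25028043e-05]), 'tcp_pos': array([ 0.26597045, -0.5651758 ,  0.23067911]), 'orientation': array([ 9.75920031e-01,  2.18127714e-01, -8.78093089e-05, -6.21192471e-04]), 'force': array([ 0.51048385, -1.04123276,  0.14915377]), 'moment': array([-0.00381206, -0.03078073, -0.05366349]), 'grip_width': 1.000632709615781}
side 408.3949255660267 408.3949255660267 259.94359538804787 190.2090884482939 [[-0.82328594 -0.45723018  0.33636411  0.27595674]
 [-0.56737677  0.64528584 -0.51155624  0.46618059]
 [ 0.01684795 -0.61200225 -0.79067654  0.881939  ]
 [ 0.          0.          0.          1.        ]]
top 477.53203293860633 477.53203293860633 254.32579769277427 179.61501409784424 [[-0.01879761 -0.99782976  0.06310647  0.51049681]
 [-0.99978193  0.0181851  -0.01026641 -0.02271347]
 [ 0.00909653 -0.06328569 -0.99795399  1.32582522]
 [ 0.          0.          0.          1.        ]]
wrist 297.3186396354542 297.3186396354542 257.8736946329585 193.74719129837055 [[ 0.42446542 -0.86795724 -0.25783589  0.33176146]
 [-0.90544265 -0.4074089  -0.11912845 -0.53549559]
 [-0.00164623  0.28402152 -0.95881649  0.37308368]
 [ 0.          0.          0.          1.        ]]
```

View pics/side0.png

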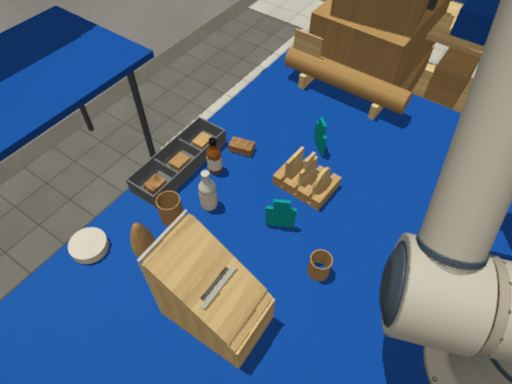

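View pics/top0.png

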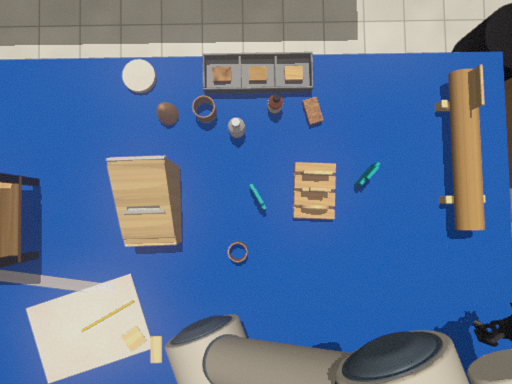

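View pics/wrist0.png

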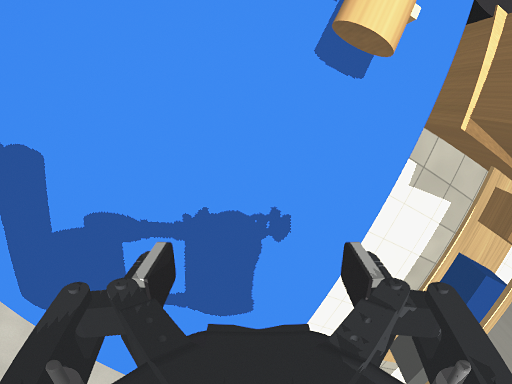

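Run:
```python
import cv2,numpy as np
t=cv2.imread("pics/top0.png");s=cv2.imread("pics/side0.png")
a=cv2.resize(t[155:230,285:345],None,fx=7,fy=7,interpolation=cv2.INTER_CUBIC)
b=cv2.resize(s[140:215,265:350],None,fx=4.5,fy=7*1.0,interpolation=cv2.INTER_CUBIC)
b=cv2.resize(b,(380,a.shape[0]))
cv2.imwrite("pics/rack.png",np.hstack([a,b]))
a=cv2.resize(t[145:255,100:190],None,fx=4.5,fy=4.5,interpolation=cv2.INTER_CUBIC)
b=cv2.resize(s[205:370,130:280],None,fx=3,fy=3,interpolation=cv2.INTER_CUBIC)
cv2.imwrite("pics/box_t.png",a);cv2.imwrite("pics/box_s.png",b)
print(a.shape,b.shape)
```

```text
(495, 405, 3) (495, 450, 3)
```

View pics/rack.png

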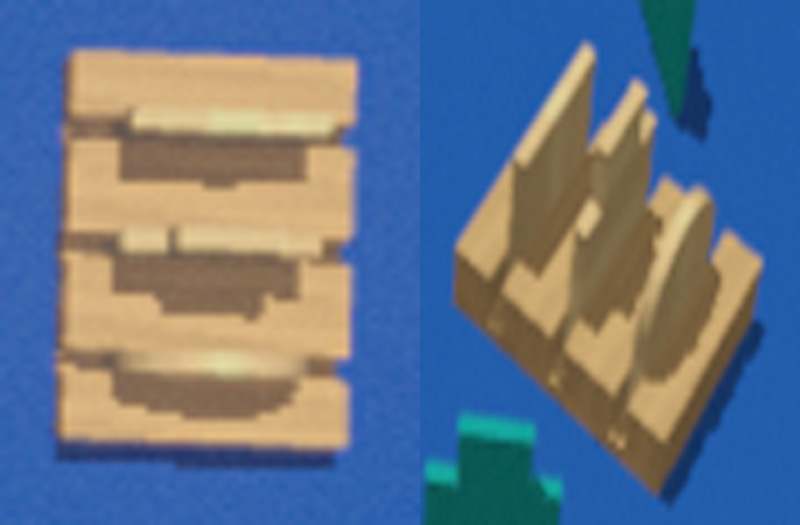

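View pics/box_t.png

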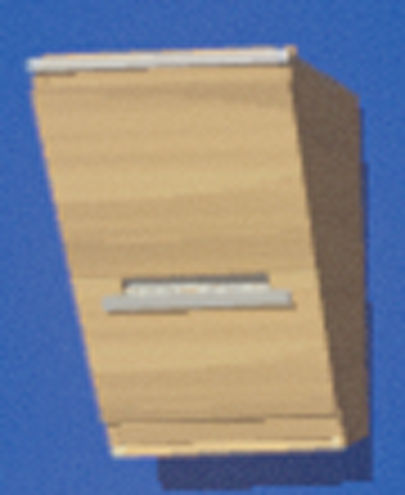

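View pics/box_s.png

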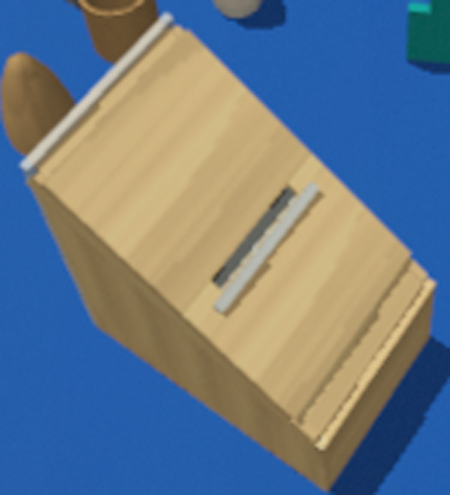

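```bash
cat > h.py <<'E'
import numpy as np
CAM={}
CAM["side"]=(408.395,259.944,190.209,np.array([[-0.82328594,-0.45723018,0.33636411,0.27595674],[-0.56737677,0.64528584,-0.51155624,0.46618059],[0.01684795,-0.61200225,-0.79067654,0.881939]]))
CAM["top"]=(477.532,254.326,179.615,np.array([[-0.01879761,-0.99782976,0.06310647,0.51049681],[-0.99978193,0.0181851,-0.01026641,-0.02271347],[0.00909653,-0.06328569,-0.99795399,1.32582522]]))
def ray(c,u,v):
    f,cx,cy,T=CAM[c]; d=T[:,:3]@np.array([(u-cx)/f,(v-cy)/f,1]); return T[:,3],d/np.linalg.norm(d)
def onz(c,u,v,z):
    o,d=ray(c,u,v); return o+d*(z-o[2])/d[2]
def tri(a,b):
    o1,d1=ray(*a);o2,d2=ray(*b)
    s=np.linalg.lstsq(np.c_[d1,-d2],o2-o1,rcond=None)[0]
    p,q=o1+s[0]*d1,o2+s[1]*d2
    return (p+q)/2,np.linalg.norm(p-q)
def proj(c,p):
    f,cx,cy,T=CAM[c]; q=T[:,:3].T@(np.array(p)-T[:,3]); return f*q[0]/q[2]+cx,f*q[1]/q[2]+cy
E
python3 - <<'E'
from h import *
np.set_printoptions(precision=4,suppress=True)
R=lambda x,y:(285-.5+(x+.5)/7,155-.5+(y+.5)/7)
c=[onz("top",*R(*p),.035) for p in [(68,48),(357,60),(350,447),(58,440)]]
for p in c: print("rack",p)
print(np.mean(c,0),[np.linalg.norm(c[i]-c[(i+1)%4]) for i in range(4)])
for p,z in [((120,230),.085),((325,240),.085),((183,230),.115)]: print("fin",onz("top",*R(*p),z))
B=lambda x,y:("top",100-.5+(x+.5)/4.5,145-.5+(y+.5)/4.5)
S=lambda x,y:("side",130-.5+(x+.5)/3,205-.5+(y+.5)/3)
# box corners
for n,a,b in [("front+y",(112,455),(322,447)),("front-y",(343,448),(436,285)),("back+y",(27,60),(25,165)),("back-y",(293,48),(170,15)),
  ("ledge+y dn",(104,312),(222,313)),("ledge-y dn",(292,302),(320,188)),("ledge+y up",(104,298),(215,303)),("ledge-y up",(292,291),(311,183)),
  ("slot+y up",(122,279),(213,282)),("slot-y up",(268,274),(288,188))]:
    print(n,*tri(B(*a),S(*b)))
E
```

```text
rack [ 0.6397 -0.1455  0.035 ]
rack [ 0.633  -0.2577  0.035 ]
rack [ 0.4832 -0.2506  0.035 ]
rack [ 0.4881 -0.138   0.035 ]
[ 0.561  -0.1979  0.035 ] [np.float64(0.11240753858867196), np.float64(0.1499032329816805), np.float64(0.11268783470340495), np.float64(0.15178324056855158)]
fin [ 0.5663 -0.1585  0.085 ]
fin [ 0.5612 -0.2347  0.085 ]
fin [ 0.5646 -0.1781  0.115 ]
front+y [0.4261 0.2986 0.099 ] 0.0013872349484619372
front-y [0.427  0.1689 0.0936] 0.0011287278664963896
back+y [0.6337 0.302  0.245 ] 0.0014008640359530762
back-y [0.6387 0.1698 0.2376] 0.00036166518655128446
ledge+y dn [0.5076 0.285  0.1684] 0.002596015973780024
ledge-y dn [0.5104 0.1843 0.166 ] 0.0009384774086556271
ledge+y up [0.5145 0.2838 0.1717] 0.0012492427264506208
ledge-y up [0.5168 0.1846 0.1661] 0.0020349697109710123
slot+y up [0.5243 0.2742 0.1711] 0.0008636070562981533
slot-y up [0.526  0.1969 0.1685] 0.0017879923748963969
```

Run:
```python
from h import *
np.set_printoptions(precision=4,suppress=True)
B=lambda x,y:("top",100-.5+(x+.5)/4.5,145-.5+(y+.5)/4.5)
S=lambda x,y:("side",130-.5+(x+.5)/3,205-.5+(y+.5)/3)
for n,f,a,z in [("front+y",B,(112,455),.107),("front-y",B,(343,448),.107),("back+y",B,(27,60),.254),("back-y",B,(293,48),.254),
 ("front+y",S,(322,447),.107),("front-y",S,(436,285),.107),("back+y",S,(25,165),.254),("back-y",S,(170,15),.254),
 ("back+yL",B,(37,88),.254)]: print(n,onz(*f(*a),z))
s=np.sin(np.radians(35));c=np.cos(np.radians(35))
nrm=np.array([-s,0,c]);
for n,f,a,h in [("slot+yup",B,(122,279),0),("slot-yup",B,(268,274),0),("led+yup",B,(104,298),5),("led-yup",B,(292,291),5),("led+ydn",B,(104,312),5),("led-ydn",B,(292,302),5),
  ("slot+yup",S,(213,282),0),("slot-yup",S,(288,188),0),("led+yup",S,(215,303),5),("led-yup",S,(311,183),5),("led+ydn",S,(222,313),5),("led-ydn",S,(320,188),5)]:
    p0=np.array([.5165,0,.17])+nrm*h/1000; o,d=ray(*f(*a)); p=o+d*((p0-o)@nrm)/(d@nrm)
    print(n,p,"xface mm",(p-np.array([.5165,0,.17]))@np.array([c,0,s])*1000)
# rack/fin check in side
for p in [(.562,-.197,.115),(.562,-.197+.02,.115),(.562,-.197-.02,.115)]: print(proj("side",p),proj("top",p))
```

```text
front+y [0.4261 0.2962 0.107 ]
front-y [0.4274 0.1666 0.107 ]
back+y [0.6332 0.2998 0.254 ]
back-y [0.6369 0.167  0.254 ]
front+y [0.4252 0.3007 0.107 ]
front-y [0.425  0.1742 0.107 ]
back+y [0.628 0.304 0.254]
back-y [0.6293 0.1773 0.254 ]
back+yL [0.6191 0.2948 0.254 ]
slot+yup [0.5239 0.2729 0.1752] xface mm 9.068442578524209
slot-yup [0.5251 0.195  0.176 ] xface mm 10.530524660872366
led+yup [0.514  0.2827 0.1744] xface mm 0.4464973723042926
led-yup [0.5158 0.1823 0.1756] xface mm 2.6927350762070663
led+ydn [0.5065 0.2841 0.1691] xface mm -8.6697494105977
led-ydn [0.51   0.1831 0.1715] xface mm -4.455545420424516
slot+yup [0.5234 0.2754 0.1748] xface mm 8.435448363991258
slot-yup [0.5243 0.1999 0.1755] xface mm 9.561414611421066
led+yup [0.5141 0.2848 0.1745] xface mm 0.6208644682881796
led-yup [0.5147 0.1885 0.1748] xface mm 1.3147437751081028
led+ydn [0.5082 0.2861 0.1703] xface mm -6.681156819274184
led-ydn [0.5092 0.1865 0.171 ] xface mm -5.428558387174165
(np.float64(310.0615633950119), np.float64(155.18130889160742)) (np.float64(318.1862714813938), np.float64(188.2995597413382))
(np.float64(306.06644490100336), np.float64(159.9429167437388)) (np.float64(310.3264080174736), np.float64(188.44418975285748))
(np.float64(313.97898104225186), np.float64(150.51230929693958)) (np.float64(326.0434753188046), np.float64(188.15497866983097))
```

>>> play_rows --pt "0.025 0.031 0.002 -0.049 0" --pt "0.025 0.031 0.002 -0.049 0" --pt "0.025 0.031 0.002 -0.049 0" --pt "0.025 0.031 0.002 -0.049 0" --pt "0.025 0.031 0.002 -0.049 0" --pt "0.025 0.031 0.002 -0.049 0" --pt "0.025 0.031 0.002 -0.049 0" --pt "0.025 0.031 0.002 -0.049 0" --pt "0.025 0.031 0.002 -0.049 0" --pt "0.025 0.031 0.002 -0.049 0" --newtons 40

```text
time_s: 0.98
tcp_pos: [0.5179, -0.2462, 0.249]
orientation: [0.999, -0.041, -0.001, -0.001]
force: [1.4, -1.7, 0.3]
grip_width: 1.002
```

>>> play_rows --pt "0.015 0.017 0 0.011 0" --pt "0.015 0.017 0 0.011 0" --pt "0.014 0.016 0 0.011 0" --pt "0 0 -0.01 0 0" --pt "0 0 -0.015 0 0" --pt "0 0 -0.015 0 0" --pt "0 0 -0.005 0 0" --pt "0 0 0 0 0" --pt "0 0 0 0 0" --pt "0 0 0 0 0"

```text
time_s: 1.82
tcp_pos: [0.5675, -0.1854, 0.2017]
orientation: [1.0, -0.022, -0.001, -0.002]
force: [-0.1, -0.2, 0.6]
grip_width: 1.003
```

Run:
```python
from station import bot
import cv2
print(bot.get_state()["tcp_pos"],bot.get_state()["orientation"])
w=bot.get_image("wrist");print(w["cam_to_world"]);cv2.imwrite("pics/w1.png",w["img"])
t=bot.get_image("side")["img"];cv2.imwrite("pics/s1.png",cv2.resize(t[100:230,230:400],None,fx=4,fy=4,interpolation=cv2.INTER_CUBIC))
```

```text
[ 0.5674944  -0.18540695  0.20173034] [ 0.99976216 -0.02166401 -0.00142761 -0.00206172]
[[-0.04474879 -0.9569784  -0.2866878   0.64040517]
 [-0.99898795  0.04156192  0.01719516 -0.19004584]
 [-0.0045401   0.28716712 -0.95786974  0.34386786]
 [ 0.          0.          0.          1.        ]]
```

View pics/w1.png

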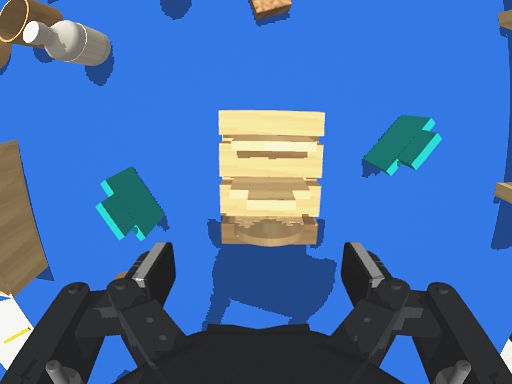

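View pics/s1.png

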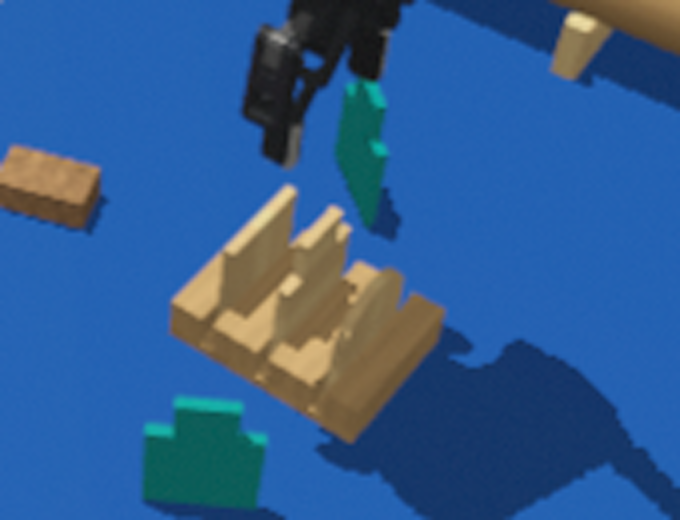

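```bash
cat >> h.py <<'E'
def wray(T,u,v,f=297.3186,cx=257.874,cy=193.747):
    a,b=u-cx,v-cy; r=np.hypot(a,b)+1e-9; th=r/f
    d=T[:3,:3]@np.array([np.sin(th)*a/r,np.sin(th)*b/r,np.cos(th)]); return T[:3,3],d
def wonz(T,u,v,z):
    o,d=wray(T,u,v); return o+d*(z-o[2])/d[2]
E
python3 - <<'E'
import cv2
w=cv2.imread("pics/w1.png"); cv2.imwrite("pics/w1c.png",cv2.resize(w[100:255,205:340],None,fx=5,fy=3.8,interpolation=cv2.INTER_CUBIC))
E
```

```text
(no output)
```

View pics/w1c.png

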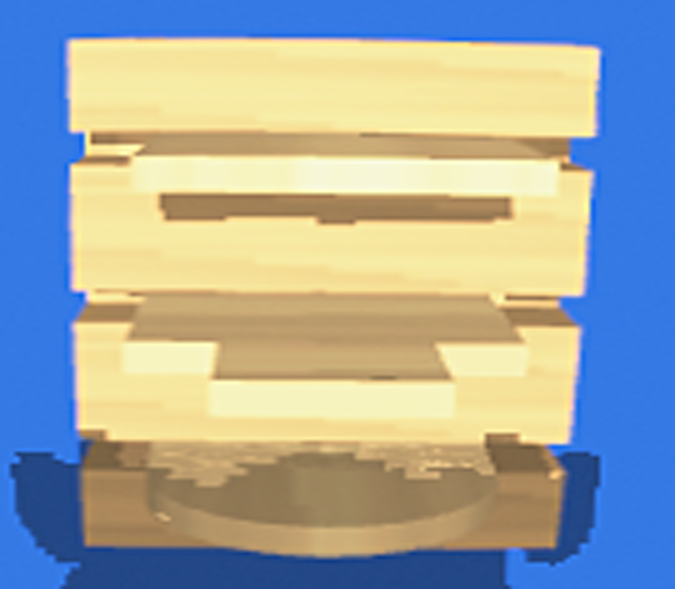

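Run:
```python
from h import *
np.set_printoptions(precision=4,suppress=True)
T=np.array([[-0.04474879,-0.9569784,-0.2866878,0.64040517],[-0.99898795,0.04156192,0.01719516,-0.19004584],[-0.0045401,0.28716712,-0.95786974,0.34386786]])
P=lambda x,y:(205-.5+(x+.5)/5,100-.5+(y+.5)/3.8)
for p,z in [((209,398),.115),((455,398),.115),((122,358),.085),((527,358),.085),((69,38),.035),((599,47),.035),((75,440),.035),((570,440),.035)]: print(wonz(T,*P(*p),z))
```

```text
[ 0.5633 -0.1762  0.115 ]
[ 0.5615 -0.2163  0.115 ]
[ 0.564  -0.1591  0.085 ]
[ 0.5608 -0.2332  0.085 ]
[ 0.6402 -0.1479  0.035 ]
[ 0.6338 -0.2577  0.035 ]
[ 0.5246 -0.1406  0.035 ]
[ 0.5195 -0.2517  0.035 ]
```

>>> play_rows --pt "-0.005 -0.011 0 0 0" --pt "0 0 -0.02 0 0" --pt "0 0 -0.025 0 0" --pt "0 0 -0.025 0 0" --pt "0 0 -0.02 0 0" --pt "0 0 -0.01 0 0" --pt "0 0 -0.005 0 0" --pt "0 0 0 0 0" --pt "0 0 0 0 0" --pt "0 0 0 0 0"

```text
time_s: 2.75
tcp_pos: [0.5644, -0.2039, 0.1007]
orientation: [1.0, -0.023, 0.005, 0.001]
force: [-0.9, 0.2, 0.4]
grip_width: 1.003
```

>>> play_rows --pt "-0.001 0.004 -0.004 0 0" --pt "-0.001 0.003 -0.004 0 0" --pt "0 0.001 -0.004 0 0" --pt "0 0 -0.002 0 0" --pt "0 0 0 0 0" --pt "0 0 0 0 0" --pt "0 0 0 0 0" --pt "0 0 0 0 0" --pt "0 0 0 0 0" --pt "0 0 0 0 0"

```text
time_s: 3.58
tcp_pos: [0.5639, -0.1954, 0.0885]
orientation: [1.0, -0.022, 0.007, 0.002]
force: [-0.1, 0.2, -0.3]
grip_width: 1.0
```

>>> play_rows --pt "-0.001 -0.001 -0.003 0 0" --pt "-0.001 0 -0.001 0 0" --pt "0 0 0 0 0.3" --pt "0 0 0 0 0.4" --pt "0 0 0 0 1" --pt "0 0 0 0 1" --pt "0 0 0 0 1" --pt "0 0 0 0 1" --pt "0 0 0 0 1" --pt "0 0 0 0 1" --newtons 40

```text
time_s: 4.42
tcp_pos: [0.5618, -0.1968, 0.0842]
orientation: [1.0, -0.022, 0.007, 0.002]
force: [-0.5, -1.1, 0.2]
grip_width: 0.457
```

Run:
```python
from station import bot
import cv2
s=bot.get_state();print(s["tcp_pos"],s["orientation"],s["force"],s["grip_width"])
w=bot.get_image("wrist");cv2.imwrite("pics/w2.png",cv2.resize(w["img"][150:384,80:430],None,fx=2,fy=2))
```

```text
[ 0.56176022 -0.19683785  0.08417818] [ 0.99972167 -0.02227841  0.00737545  0.00242161] [-0.47801638 -1.1028439   0.22259302] 0.45743840081712434
```

View pics/w2.png

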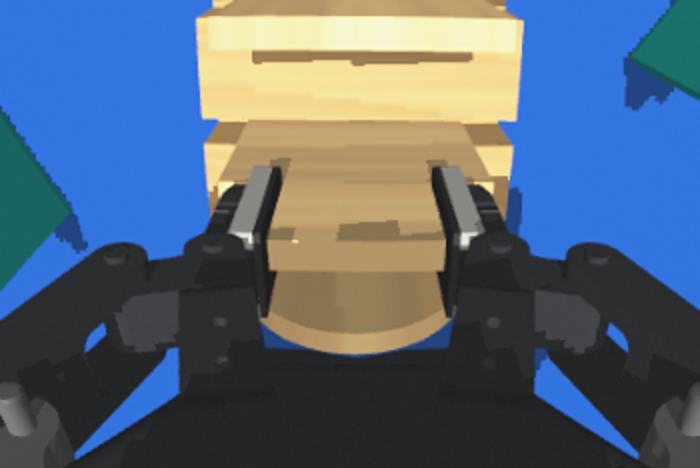

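>>> play_rows --pt "0 0 0.01 0 1" --pt "0 0 0.015 0 1" --pt "0 0 0.025 0 1" --pt "0 0 0.025 0 1" --pt "0 0 0.025 0 1" --pt "0 0 0.025 0 1" --pt "0 0 0.025 0 1" --pt "0 0 0.025 0 1" --pt "0 0 0.02 0 1" --pt "0 0 0.01 0 1"

```text
time_s: 5.3
tcp_pos: [0.5578, -0.1947, 0.3026]
orientation: [1.0, -0.022, 0.005, 0.001]
force: [-0.2, -0.2, -0.4]
grip_width: 0.461
```

Run:
```python
from station import bot
import cv2
s=bot.get_state();print(s["tcp_pos"],s["orientation"],s["force"],s["grip_width"])
w=bot.get_image("side");cv2.imwrite("pics/s3.png",w["img"])
```

```text
[ 0.55781782 -0.19469279  0.30255662] [ 0.99973657 -0.02226491  0.00540645  0.00135748] [-0.21047882 -0.24527541 -0.44737703] 0.46148619473908686
```

View pics/s3.png

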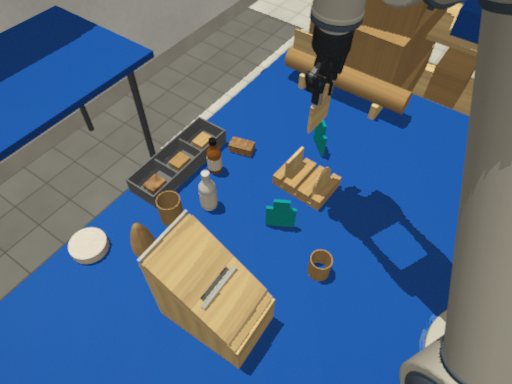

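>>> play_rows --pt "-0.002 0.015 0 0 1" --pt "-0.002 0.025 0 0 1" --pt "-0.003 0.035 0 0.01 1" --pt "-0.003 0.035 0 0.01 1" --pt "-0.003 0.035 0 0.01 1" --pt "-0.003 0.035 0 0.01 1" --pt "-0.003 0.035 0 0.01 1" --pt "-0.003 0.035 0 0.01 1" --pt "-0.003 0.035 0 0 1" --pt "-0.003 0.03 0 0 1"

```text
time_s: 6.18
tcp_pos: [0.5219, 0.1316, 0.3031]
orientation: [1.0, 0.005, 0.005, 0.002]
force: [0.7, -0.2, 0.0]
grip_width: 0.458
```

>>> play_rows --pt "0.001 0.03 0 0 1" --pt "0.001 0.025 0 0 1" --pt "0.001 0.02 0 0 1" --pt "0.001 0.01 0 0 1" --pt "0.001 0.005 0 0 1" --pt "0 0.002 0 0 1" --pt "0 0 0 0 1" --pt "0 0 0 0 1" --pt "0 0 0 0 1" --pt "0 0 0 0 1"

```text
time_s: 7.02
tcp_pos: [0.5196, 0.2327, 0.3004]
orientation: [1.0, 0.008, 0.002, 0.003]
force: [-0.1, 0.2, -0.9]
grip_width: 0.461
```

```bash
cat > look.py <<'E'
import sys,cv2
from station import bot
k=sys.argv[1]
s=bot.get_state();print(s["time_s"],s["tcp_pos"],s["orientation"],s["force"],s["grip_width"])
t=bot.get_image("top")["img"];cv2.imwrite(f"pics/t{k}.png",t)
cv2.imwrite(f"pics/tc{k}.png",cv2.resize(t[145:255,90:200],None,fx=5,fy=5,interpolation=cv2.INTER_CUBIC))
t=bot.get_image("side")["img"];cv2.imwrite(f"pics/sd{k}.png",t)
cv2.imwrite(f"pics/sc{k}.png",cv2.resize(t[180:360,120:290],None,fx=3.3,fy=3.3,interpolation=cv2.INTER_CUBIC))
w=bot.get_image("wrist");print(w["cam_to_world"].tolist());cv2.imwrite(f"pics/w{k}.png",w["img"])
cv2.imwrite(f"pics/wc{k}.png",cv2.resize(w["img"][100:384,80:430],None,fx=2,fy=2,interpolation=cv2.INTER_CUBIC))
E
python3 look.py 4
```

```text
7.0167 [0.51964185 0.23267808 0.30037833] [0.99996561 0.00771012 0.00155227 0.00263032] [-0.13160399  0.21325163 -0.87467002] 0.4608684875980364
[[0.01401168935695638, -0.9595720127607458, -0.2811142559310271, 0.5918138375032332], [-0.9998909096046699, -0.012132357192630372, -0.008424654230063914, 0.23376695062030112], [0.0046734838514600075, 0.28120163270372606, -0.9596373274906769, 0.44300578348469877], [0.0, 0.0, 0.0, 1.0]]
```

View pics/sc4.png

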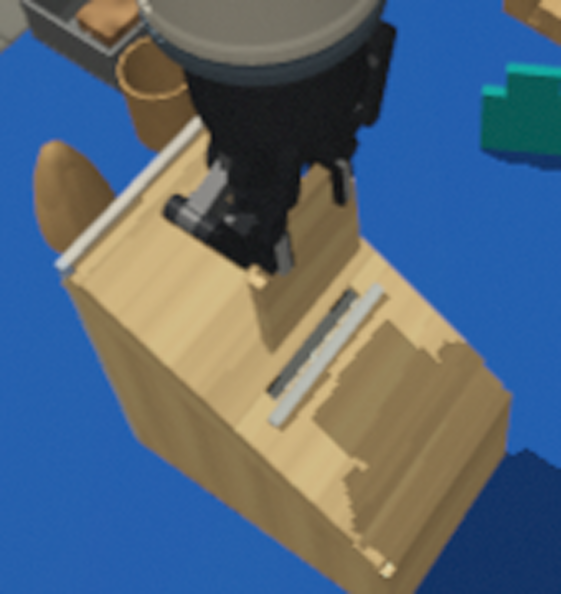

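View pics/wc4.png

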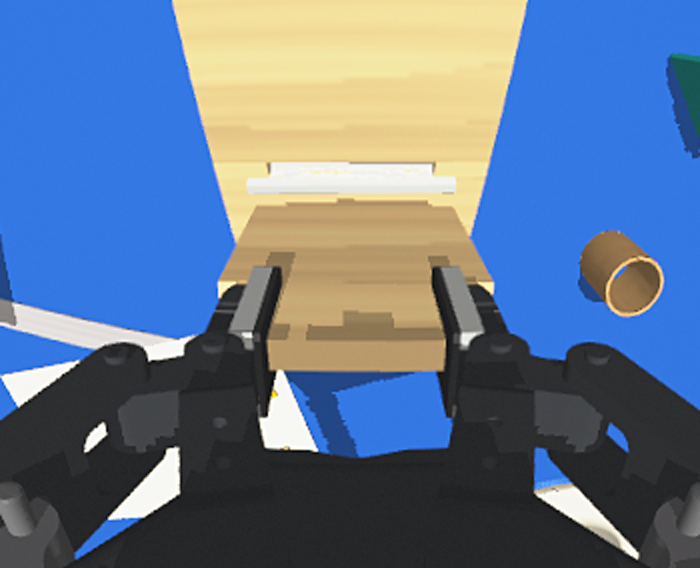

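View pics/tc4.png

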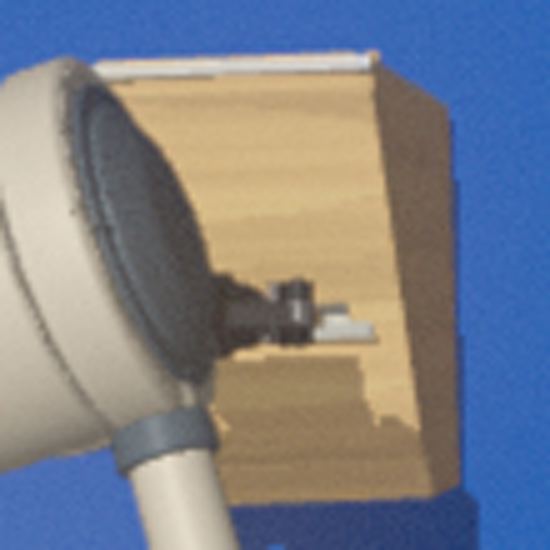

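```bash
cat > m.py <<'E'
from h import *
np.set_printoptions(precision=4,suppress=True)
s=np.sin(np.radians(35));c=np.cos(np.radians(35));n=np.array([-s,0,c]);O=np.array([.5165,.2345,.17])
def face(T,u,v,h=0):
    p0=O+n*h/1000;o,d=wray(np.array(T),u,v);p=o+d*((p0-o)@n)/(d@n);return p,"xface",(p-O)@np.array([c,0,s])*1000
E
python3 - <<'E'
from m import *
T=np.array([[0.01401168935695638, -0.9595720127607458, -0.2811142559310271, 0.5918138375032332], [-0.9998909096046699, -0.012132357192630372, -0.008424654230063914, 0.23376695062030112], [0.0046734838514600075, 0.28120163270372606, -0.9596373274906769, 0.44300578348469877]])
P=lambda x,y:(80-.5+(x+.5)/2,100-.5+(y+.5)/2)
for k,p,h in [("slot+y",(267,162),0),("slot-y",(438,162),0),("led+y up",(246,178),5),("led-y up",(456,178),5),("led+y dn",(246,193),5),("led-y dn",(456,192),5)]: print(k,*face(T,*P(*p),h))
for p,z in [((253,207),.226),((456,207),.226),((267,372),.331),((446,371),.331),((218,281),.301),((494,281),.301)]: print(wonz(T,*P(*p),z))
E
```

```text
slot+y [0.5258 0.2731 0.1765] xface 11.359924633415092
slot-y [0.527  0.1938 0.1774] xface 12.841948990418723
led+y up [0.5182 0.2831 0.1773] xface 5.577735544268486
led-y up [0.5197 0.185  0.1784] xface 7.450319642685509
led+y dn [0.5089 0.2846 0.1708] xface -5.816833281415523
led-y dn [0.5111 0.1835 0.1723] xface -3.0577154612523123
[0.5201 0.2718 0.226 ]
[0.521  0.1931 0.226 ]
[0.5155 0.2523 0.331 ]
[0.5162 0.2119 0.331 ]
[0.5238 0.2692 0.301 ]
[0.5247 0.1952 0.301 ]
```

>>> play_rows --pt "0.0015 0.001 -0.008 0 1" --pt "0.001 0 -0.01 0 1" --pt "0.001 0 -0.01 0 1" --pt "0 0 -0.008 0 1" --pt "0 0 -0.004 0 1" --pt "0 0 0 0 1" --pt "0 0 0 0 1" --pt "0 0 0 0 1" --pt "0 0 0 0 1" --pt "0 0 0 0 1"

```text
time_s: 8.0
tcp_pos: [0.5231, 0.2335, 0.255]
orientation: [1.0, 0.008, 0.001, 0.003]
force: [-0.4, -0.0, 0.6]
grip_width: 0.459
```

```bash
python3 look.py 5
```

```text
8.0 [0.5231353  0.23345962 0.25501518] [9.99967312e-01 7.52792292e-03 7.95283420e-04 2.84119729e-03] [-0.4364907  -0.01816803  0.61947457] 0.4592602216543406
[[0.01357714501297463, -0.9591401071067995, -0.28260558393714286, 0.5955014414796078], [-0.9998947403794454, -0.011577452533270388, -0.008744755820561292, 0.23442683291748112], [0.005115593300686512, 0.2826945657984899, -0.9591963371349917, 0.3975131642250035], [0.0, 0.0, 0.0, 1.0]]
```

View pics/sc5.png

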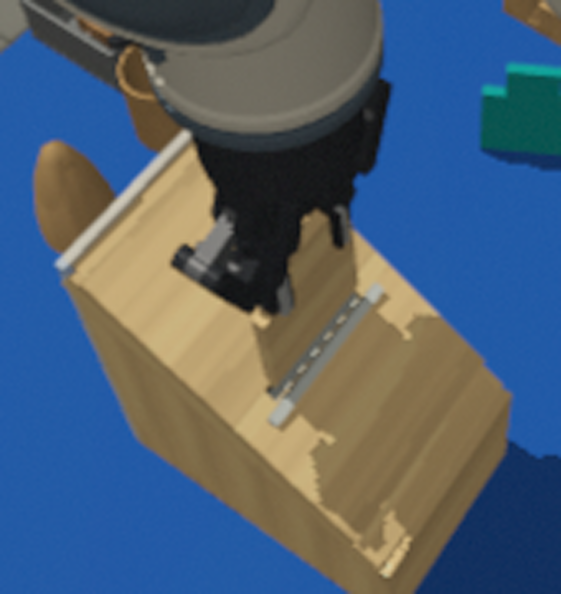

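View pics/wc5.png

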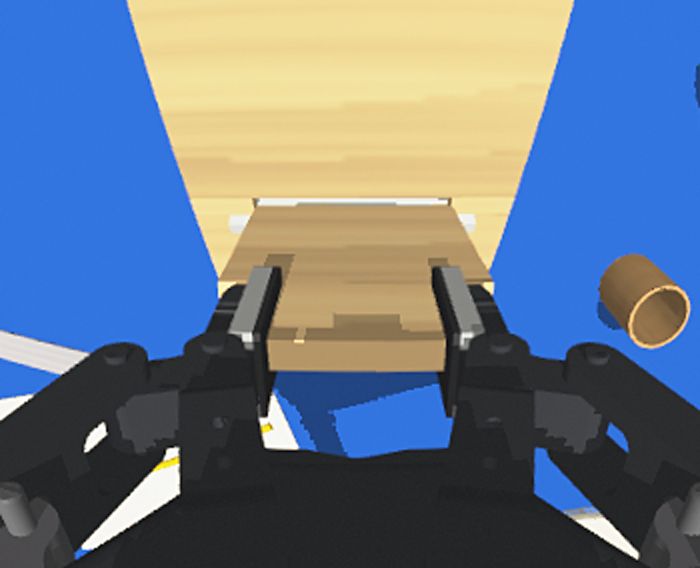

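Run:
```python
import cv2
w=cv2.imread("pics/w5.png"); a=w[190:225,185:325]
cv2.imwrite("pics/w5z.png",cv2.resize(a,None,fx=5.6,fy=8,interpolation=cv2.INTER_CUBIC))
```

```text
(no output)
```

View pics/w5z.png

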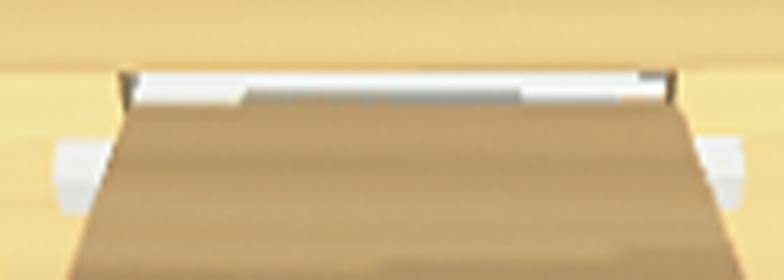

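Run:
```python
from m import *
T=np.array([[0.01357714501297463, -0.9591401071067995, -0.28260558393714286, 0.5955014414796078], [-0.9998947403794454, -0.011577452533270388, -0.008744755820561292, 0.23442683291748112], [0.005115593300686512, 0.2826945657984899, -0.9591963371349917, 0.3975131642250035]])
P=lambda x,y:(185-.5+(x+.5)/5.6,190-.5+(y+.5)/8)
for p in [(123,70),(676,70)]: print(*face(T,*P(*p)))
for z in (.181,.178,.187):
  for p in [(130,105),(680,105)]: print(wonz(T,*P(*p),z))
```

```text
[0.5263 0.2726 0.1768] xface 11.9206202126164
[0.5275 0.1953 0.1777] xface 13.376282559438662
[0.524  0.2711 0.181 ]
[0.5249 0.1951 0.181 ]
[0.5231 0.2716 0.178 ]
[0.524  0.1946 0.178 ]
[0.526 0.27  0.187]
[0.5269 0.1962 0.187 ]
```

>>> play_rows --pt "-0.001 0.0007 -0.003 0 1" --pt "0 0 -0.003 0 1" --pt "0 0 -0.003 0 1" --pt "0 0 -0.002 0 1" --pt "0 0 0 0 1" --pt "0 0 0 0 1" --pt "0 0 0 0 1" --pt "0 0 0 0 1" --pt "0 0 0 0 1" --pt "0 0 0 0 1"

```text
time_s: 8.98
tcp_pos: [0.5221, 0.2342, 0.243]
orientation: [1.0, 0.008, 0.001, 0.003]
force: [0.5, -0.6, -0.4]
grip_width: 0.458
```

```bash
python3 look.py 6
python3 - <<'E'
import cv2
w=cv2.imread("pics/w6.png"); a=w[180:250,175:335]
cv2.imwrite("pics/w6z.png",cv2.resize(a,None,fx=5,fy=8,interpolation=cv2.INTER_CUBIC))
E
```

```text
8.9833 [0.5220645  0.23421874 0.24304342] [0.99996742 0.00751062 0.00101807 0.00277551] [ 0.45114464 -0.57716793 -0.39238756] 0.4578841904383421
[[0.013591564455299677, -0.9592277036783576, -0.2823074244004215, 0.5943502607843604], [-0.9998950405967293, -0.011621653826862106, -0.00865129772873065, 0.23520430289335342], [0.005017685295033346, 0.28239537825231986, -0.9592849801680451, 0.3855016550991554], [0.0, 0.0, 0.0, 1.0]]
```

View pics/w6z.png

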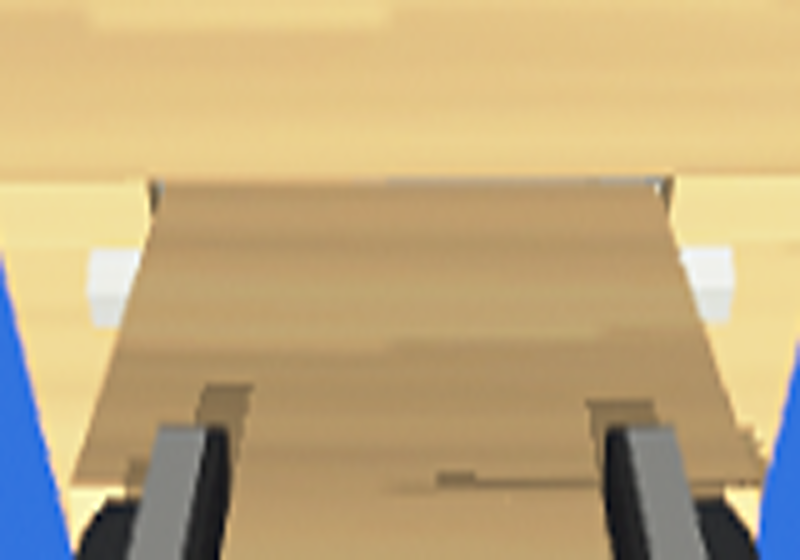

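View pics/sc6.png

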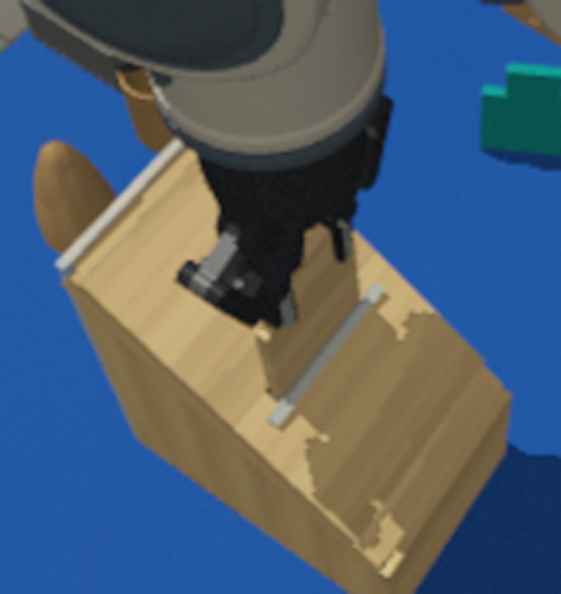

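>>> play_rows --pt "0 0 -0.003 0 1" --pt "-0.001 0 -0.001 0 1" --pt "-0.003 0 -0.0005 0 1" --pt "-0.003 0 -0.0005 0 1" --pt "-0.003 0 -0.0005 0 1" --pt "-0.003 0 -0.0005 0 1" --pt "0 0 0 0 1" --pt "0 0 0 0 1" --pt "0 0 0 0 1" --pt "0 0 0 0 1"

```text
time_s: 9.97
tcp_pos: [0.5131, 0.2349, 0.2392]
orientation: [1.0, 0.008, 0.007, 0.002]
force: [4.8, -0.2, 3.1]
grip_width: 0.462
```

```bash
python3 look.py 7
```

```text
9.9667 [0.51313085 0.23491013 0.23916487] [0.99994449 0.00751845 0.00718793 0.00167983] [ 4.75604868 -0.20315308  3.05092894] 0.4617219227053332
[[0.013561651854308505, -0.9626137866600413, -0.27053794434607026, 0.5836694192219443], [-0.9999037699966782, -0.012265386457127605, -0.0064815925115408925, 0.23554918741688577], [0.002921017872400333, 0.2705998115798904, -0.9626874932331442, 0.3825027462985593], [0.0, 0.0, 0.0, 1.0]]
```

View pics/wc7.png

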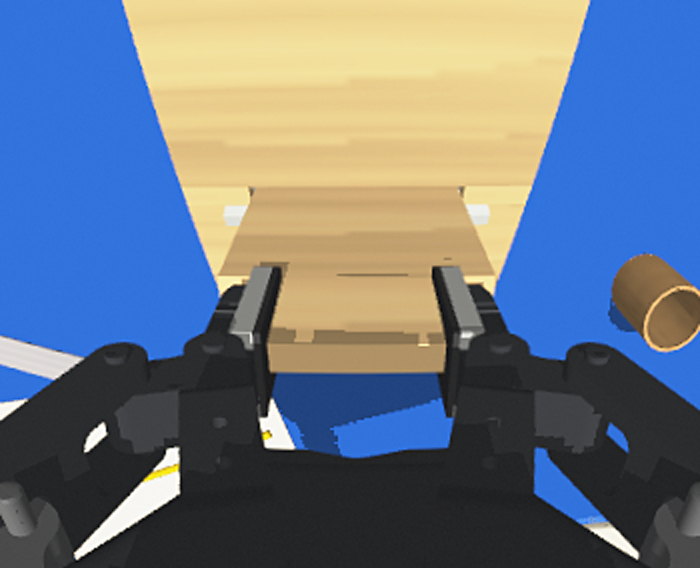

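View pics/sc7.png

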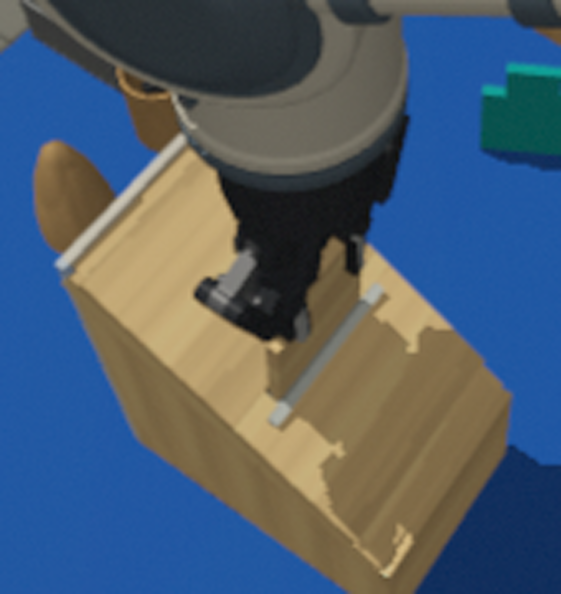

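>>> play_rows --pt "-0.004 0 -0.001 0 1" --pt "-0.004 0 -0.001 0 1" --pt "-0.004 0 -0.001 0 1" --pt "-0.004 0 -0.001 0 1" --pt "-0.004 0 -0.001 0 1" --pt "-0.004 0 -0.001 0 1" --pt "-0.002 0 0 0 1" --pt "0 0 0 0 1" --pt "0 0 0 0 1" --pt "0 0 0 0 1"

```text
time_s: 10.95
tcp_pos: [0.4906, 0.2349, 0.2358]
orientation: [1.0, 0.007, 0.012, 0.001]
force: [3.7, 0.1, 1.8]
grip_width: 0.46
```

```bash
python3 look.py 8
```

```text
10.95 [0.49060415 0.23492763 0.23578383] [0.99989716 0.007306   0.0122814  0.00120887] [3.66572606 0.13135745 1.82332864] 0.46044768423706534
[[0.01309339110730735, -0.9653409163773783, -0.26066353461309694, 0.559699540788544], [-0.9999122609573929, -0.012117049154123665, -0.0053523365803604265, 0.23540823674032285], [0.002008356637650805, 0.2607107444803123, -0.965414871553228, 0.37983041164504394], [0.0, 0.0, 0.0, 1.0]]
```

View pics/wc8.png

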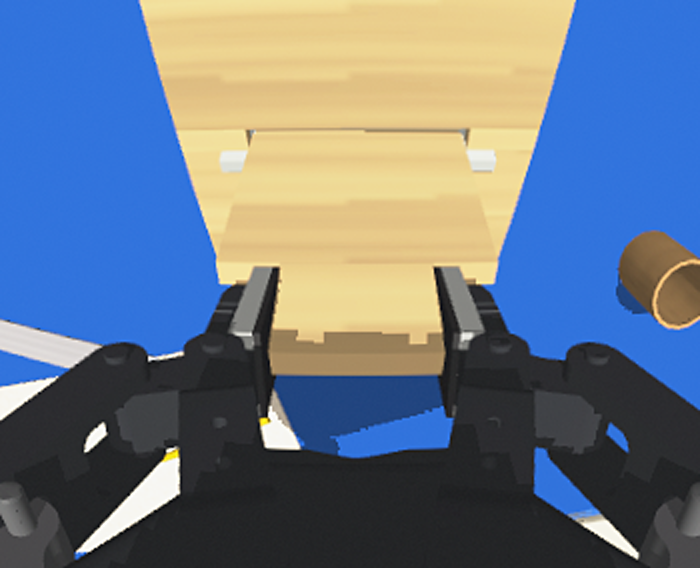

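View pics/sc8.png

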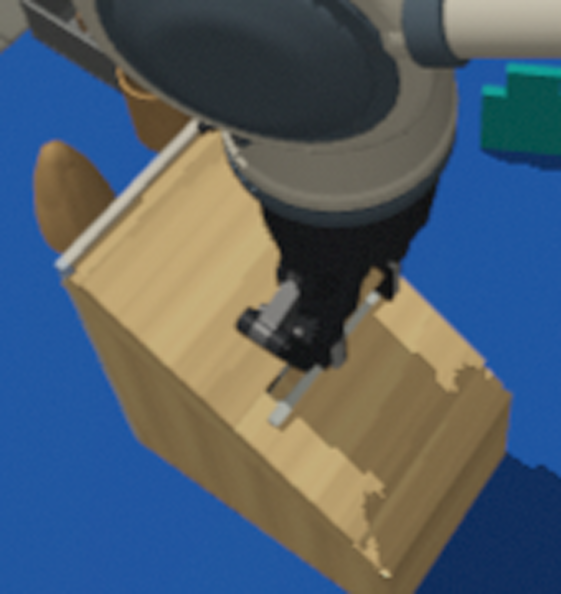

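>>> play_rows --pt "-0.004 0 -0.002 0 1" --pt "-0.004 0 -0.002 0 1" --pt "-0.004 0 -0.002 0 1" --pt "-0.004 0 -0.002 0 1" --pt "-0.004 0 -0.002 0 1" --pt "-0.003 0 -0.002 0 1" --pt "0 0 0 0 1" --pt "0 0 0 0 1" --pt "0 0 0 0 1" --pt "0 0 0 0 1"

```text
time_s: 11.93
tcp_pos: [0.4677, 0.235, 0.224]
orientation: [1.0, 0.007, 0.013, 0.001]
force: [3.2, -0.1, 3.7]
grip_width: 0.457
```

```bash
python3 look.py 9
```

```text
11.9333 [0.46767494 0.23502853 0.22404442] [9.99885427e-01 7.07314127e-03 1.33490204e-02 9.52644586e-04] [ 3.16086569 -0.08533564  3.6751017 ] 0.4571587248872107
[[0.012683987110441105, -0.9658831619015242, -0.25866741972288443, 0.5364132519509197], [-0.9999183085614874, -0.011843764767118204, -0.004806395705102211, 0.23538009791328124], [0.0015788206088787602, 0.2587072530704423, -0.9659544836762393, 0.36821586561556213], [0.0, 0.0, 0.0, 1.0]]
```

View pics/wc9.png

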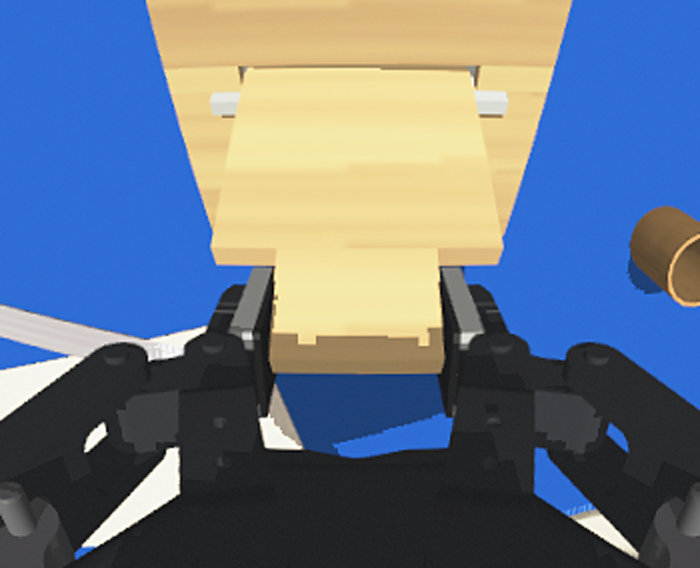

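View pics/sc9.png

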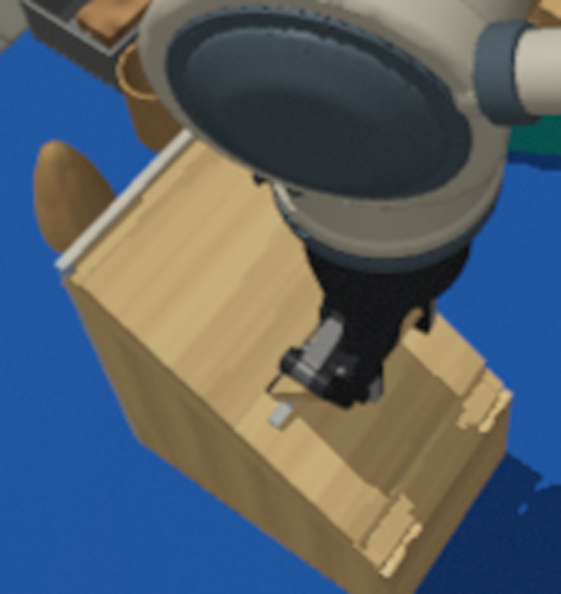

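>>> play_rows --pt "0.0023 0 -0.0033 0 1" --pt "0.0023 0 -0.0033 0 1" --pt "0.0023 0 -0.0033 0 1" --pt "0.0023 0 -0.0033 0 1" --pt "0.0023 0 -0.0033 0 1" --pt "0.0023 0 -0.0033 0 1" --pt "0.0023 0 -0.0033 0 1" --pt "0 0 0 0 1" --pt "0 0 0 0 1" --pt "0 0 0 0 1"

```text
time_s: 12.92
tcp_pos: [0.485, 0.2358, 0.2002]
orientation: [1.0, 0.007, 0.013, 0.0]
force: [0.8, -1.4, 8.8]
grip_width: 0.461
```

```bash
python3 look.py 10
```

```text
12.9167 [0.48498412 0.23579451 0.20022513] [9.99888684e-01 7.14965513e-03 1.30958707e-02 3.10837291e-05] [ 0.81370351 -1.355023    8.78077183] 0.4611408713413536
[[0.012911247371477804, -0.96579184417798, -0.2589969370680024, 0.5538269716944915], [-0.9999166044239606, -0.01254564350236197, -0.0030644781556312985, 0.2359075010428576], [-0.00028963523128855157, 0.2590149041047753, -0.9658732813174951, 0.3444168113573118], [0.0, 0.0, 0.0, 1.0]]
```

View pics/wc10.png

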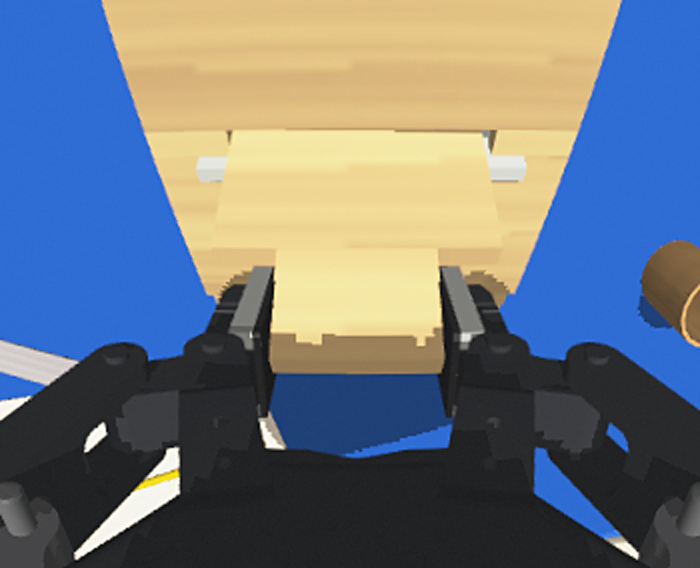

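>>> play_rows --pt "0.0015 -0.0012 -0.002 0 1" --pt "0.0023 -0.0005 -0.0033 0 1" --pt "0.0023 0 -0.0033 0 1" --pt "0.0023 0 -0.0033 0 1" --pt "0.0023 0 -0.0033 0 1" --pt "0.0023 0 -0.0033 0 1" --pt "0.0012 0 -0.0016 0 1" --pt "0 0 0 0 1" --pt "0 0 0 0 1" --pt "0 0 0 0 1"

```text
time_s: 13.9
tcp_pos: [0.4998, 0.2349, 0.1793]
orientation: [1.0, 0.008, 0.012, -0.001]
force: [0.8, -0.3, 8.8]
grip_width: 0.459
```

```bash
python3 look.py 11
```

```text
13.9 [0.49980599 0.23493517 0.17929504] [ 9.99894779e-01  7.51886112e-03  1.23746192e-02 -8.75659795e-04] [ 0.75240206 -0.26172421  8.84624868] 0.45909061232767423
[[0.01363712625420276, -0.9653883642920046, -0.2604598527165621, 0.5688333125738149], [-0.9999047988843112, -0.013714126716161998, -0.0015218069972226214, 0.234841422501248], [-0.0021028446568109762, 0.26045580972214716, -0.9654834795201461, 0.32339409980443895], [0.0, 0.0, 0.0, 1.0]]
```

View pics/wc11.png

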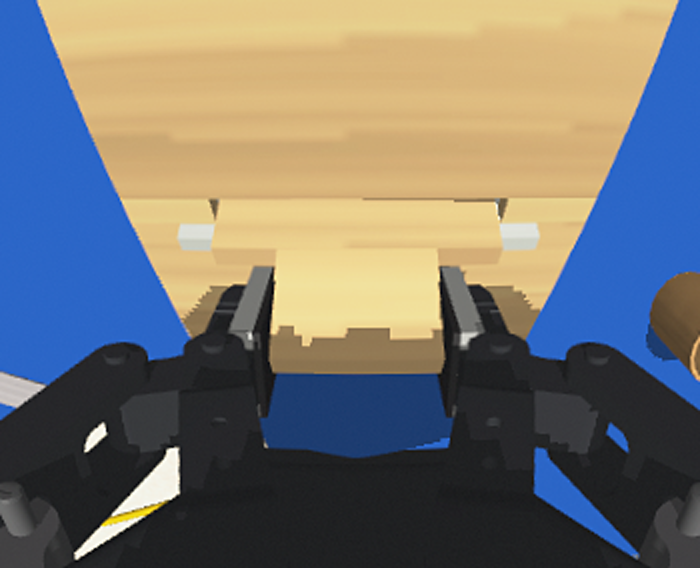

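View pics/sc11.png

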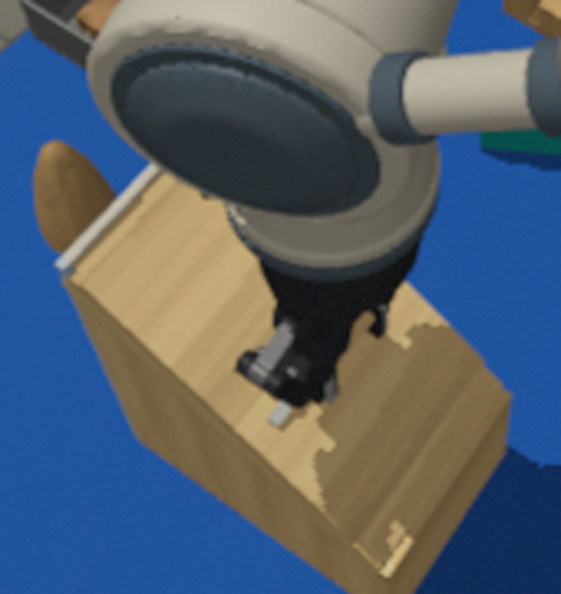

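>>> play_rows --pt "0.0023 0 -0.0033 0 1" --pt "0.001 0 -0.0015 0 1" --pt "0 0 0 0 1" --pt "0 0 0 0 0.5" --pt "0 0 0 0 0.3" --pt "0 0 0 0 0.1" --pt "0 0 0 0 0" --pt "0 0 0 0 0" --pt "0 0 0.005 0 0" --pt "0 0 0.01 0 0"

```text
time_s: 14.88
tcp_pos: [0.4994, 0.2342, 0.1862]
orientation: [1.0, 0.007, 0.007, 0.0]
force: [-1.1, 0.3, -0.1]
grip_width: 1.001
```

```bash
python3 look.py 12
```

```text
14.8833 [0.49940529 0.2342081  0.18620864] [9.99947331e-01 7.48358656e-03 7.02193122e-03 1.54742780e-04] [-1.06171761  0.29611808 -0.05418419] 1.0005729829262742
[[0.01359997998837133, -0.9636045152647066, -0.26698572753198846, 0.5707474072566202], [-0.9999064779739156, -0.013490939779169509, -0.0022427326353780257, 0.23470598879429755], [-0.001440781078050063, 0.26699125960477454, -0.9636978735291162, 0.33183538667805845], [0.0, 0.0, 0.0, 1.0]]
```

View pics/wc12.png

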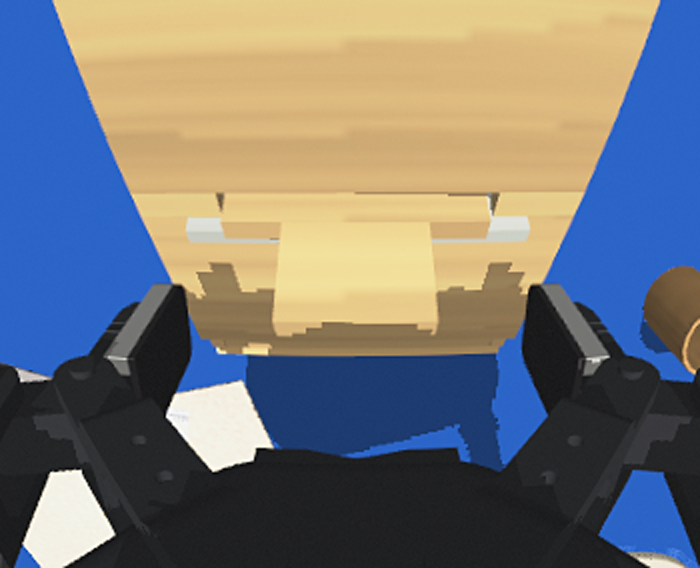

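>>> play_rows --pt "0 0 0.015 0 0" --pt "0 0 0.02 0 0" --pt "-0.001 -0.0005 0.015 0 0.3" --pt "0 0 0 0 1" --pt "0 0 0 0 1" --pt "0 0 0 0 1" --pt "0 0 0 0 1" --pt "0 0 0 0 1" --pt "0 0 0 0 1" --pt "0 0 0 0 1" --newtons 60

```text
time_s: 15.87
tcp_pos: [0.498, 0.2336, 0.2369]
orientation: [1.0, 0.007, 0.007, 0.0]
force: [-0.4, 0.1, -0.6]
grip_width: 0.004
```

```bash
python3 look.py 13
```

```text
15.8667 [0.4980008  0.2335671  0.23688656] [9.99946292e-01 7.48112134e-03 7.17191285e-03 9.48490292e-05] [-0.42052838  0.14558012 -0.60810079] 0.0044156144570571265
[[0.013514279168653744, -0.9626511550183371, -0.2704073186886984, 0.5685680767335048], [-0.9999086345206241, -0.013090437538061843, -0.003370913253268384, 0.2337591246560338], [-0.00029473657840375645, 0.2704281682571579, -0.9627401097614172, 0.38035709673465523], [0.0, 0.0, 0.0, 1.0]]
```

View pics/wc13.png

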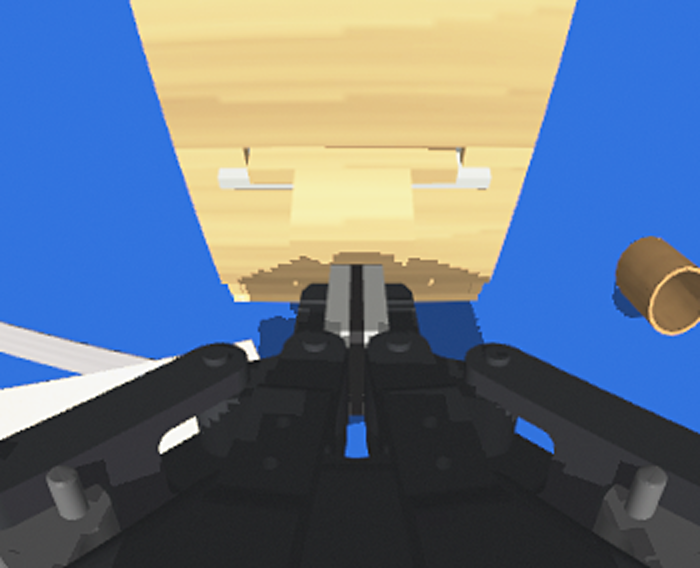

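View pics/sc13.png

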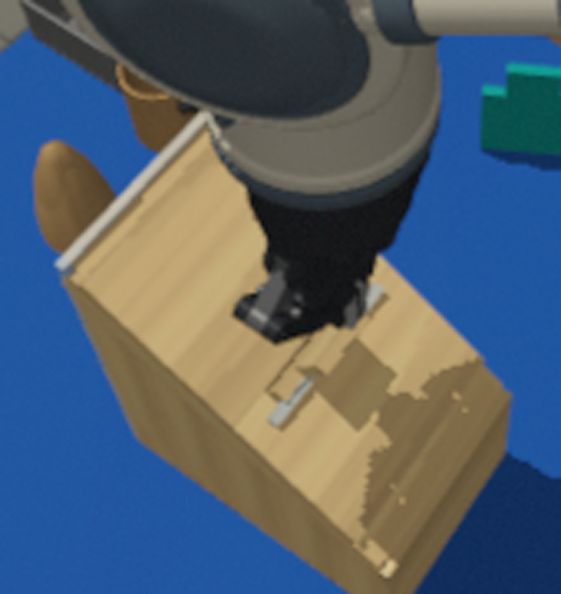

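Run:
```python
from m import *
T=np.array([[0.013514279168653744, -0.9626511550183371, -0.2704073186886984, 0.5685680767335048], [-0.9999086345206241, -0.013090437538061843, -0.003370913253268384, 0.2337591246560338], [-0.00029473657840375645, 0.2704281682571579, -0.9627401097614172, 0.38035709673465523]])
P=lambda x,y:(80-.5+(x+.5)/2,100-.5+(y+.5)/2)
S=np.array([.5218,.2335,.1737]);X=np.array([c,0,s])
for p in [(352,224),(293,224),(413,224),(249,182),(458,182)]:
    o,d=wray(T,*P(*p));q=o+d*((S+X*.0025-o)@X)/(d@X);print(q,"proud",(q-S)@n*1000)
```

```text
[0.5061 0.2343 0.2005] proud 30.990579909548927
[0.5059 0.2533 0.2008] proud 31.344363123327305
[0.5062 0.2147 0.2003] proud 30.722752209070794
[0.5158 0.2697 0.1866] proud 14.054674203829281
[0.5165 0.1983 0.1856] proud 12.835626786551643
```

>>> play_rows --pt "0 0 -0.008 0 1" --pt "0 0 -0.01 0 1" --pt "0 0 -0.008 0 1" --pt "0 0 -0.003 0 1" --pt "0 0 0 0 1" --pt "0.0023 0 -0.0033 0 1" --pt "0.0023 0 -0.0033 0 1" --pt "0.0023 0 -0.0033 0 1" --pt "0 0 0 0 1" --pt "0 0 0 0 1"

```text
time_s: 16.85
tcp_pos: [0.5056, 0.2339, 0.195]
orientation: [1.0, 0.008, 0.008, -0.0]
force: [0.6, -0.4, 1.4]
grip_width: -0.004
```

```bash
python3 look.py 14
```

```text
16.85 [0.5056412  0.23388076 0.19499462] [ 9.99940396e-01  7.52961264e-03  7.90293274e-03 -2.30324941e-04] [ 0.56484072 -0.38066393  1.35976405] -0.004148460644980708
[[0.013663365469988357, -0.962999752634069, -0.26915569633718367, 0.5758936004829245], [-0.9999063016381992, -0.013384337645198849, -0.0028718373939277666, 0.23396673357925776], [-0.0008368920189477857, 0.26916971585325117, -0.9630923962316531, 0.33845710704052634], [0.0, 0.0, 0.0, 1.0]]
```

View pics/wc14.png

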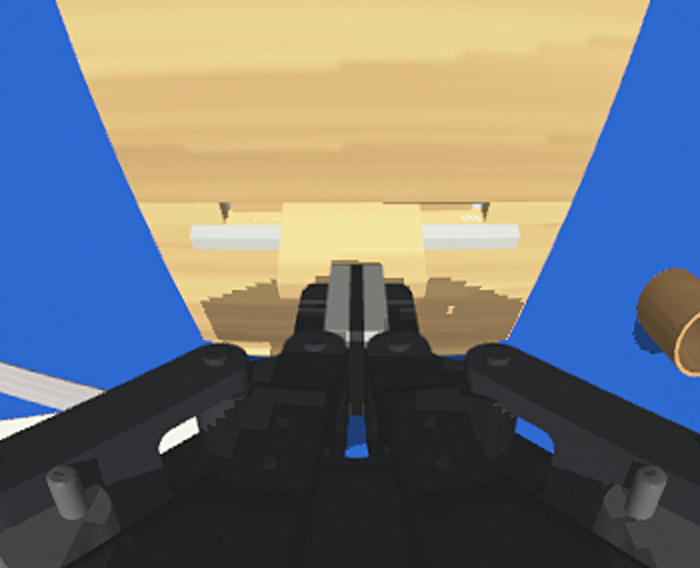

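>>> play_rows --pt "0.0021 0 -0.0033 0 1" --pt "0.0021 0 -0.0033 0 1" --pt "0.0021 0 -0.0033 0 1" --pt "0.001 0 -0.0015 0 1" --pt "0 0 0 0 1" --pt "0 0 0 0 1" --pt "0 0 0 0 1" --pt "0 0 0 0 1" --pt "0 0 0 0 1" --pt "0 0 0 0 1"

```text
time_s: 17.83
tcp_pos: [0.514, 0.2339, 0.1828]
orientation: [1.0, 0.008, 0.008, -0.0]
force: [-0.1, 0.3, 0.0]
grip_width: 0.002
```

```bash
python3 look.py 15
```

```text
17.8333 [0.51397329 0.23392443 0.18282376] [ 9.99935683e-01  7.55091335e-03  8.45629171e-03 -3.23007230e-04] [-0.12030793  0.33012988  0.03719245] 0.001996653319785092
[[0.013704953969665572, -0.9632963346586733, -0.2680901823451427, 0.5841270025780808], [-0.9999055194332137, -0.013487752918425128, -0.0026519291475979034, 0.23400137161958426], [-0.0010613405116712891, 0.2681011975996639, -0.9633901709078941, 0.3263335339135463], [0.0, 0.0, 0.0, 1.0]]
```

View pics/wc15.png

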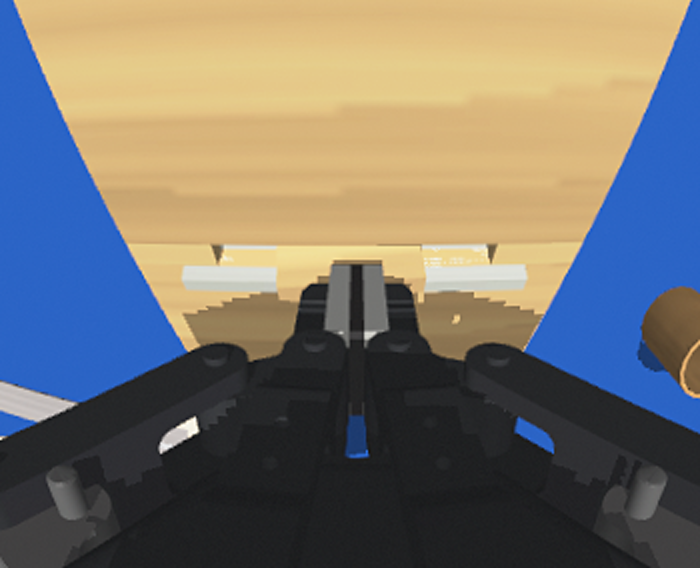

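>>> play_rows --pt "0.0015 0 -0.0025 0 1" --pt "0.0012 0 -0.002 0 1" --pt "0 0 0 0 1" --pt "0 0 0 0 1" --pt "0 0 0 0 1" --pt "0 0 0 0 1" --pt "0 0 0 0 1" --pt "0 0 0 0 1" --pt "0 0 0 0 1" --pt "0 0 0 0 1"

```text
time_s: 18.82
tcp_pos: [0.5164, 0.2338, 0.1774]
orientation: [1.0, 0.008, 0.008, -0.0]
force: [-0.2, 0.2, -1.0]
grip_width: 0.001
```

```bash
python3 look.py 16
```

```text
18.8167 [0.5163542  0.23384646 0.17736343] [ 9.99940976e-01  7.60183102e-03  7.76056497e-03 -1.76438168e-04] [-0.20265898  0.21765002 -1.02893449] 0.0006542929116567511
[[0.013737404947108896, -0.9629195690632669, -0.26943865205335726, 0.5867210124966734], [-0.9999053336732382, -0.013439288880885384, -0.002951136422650126, 0.23396244343234765], [-0.0007793568682762423, 0.2694536862419719, -0.9630130339582552, 0.3207769500705166], [0.0, 0.0, 0.0, 1.0]]
```

View pics/wc16.png

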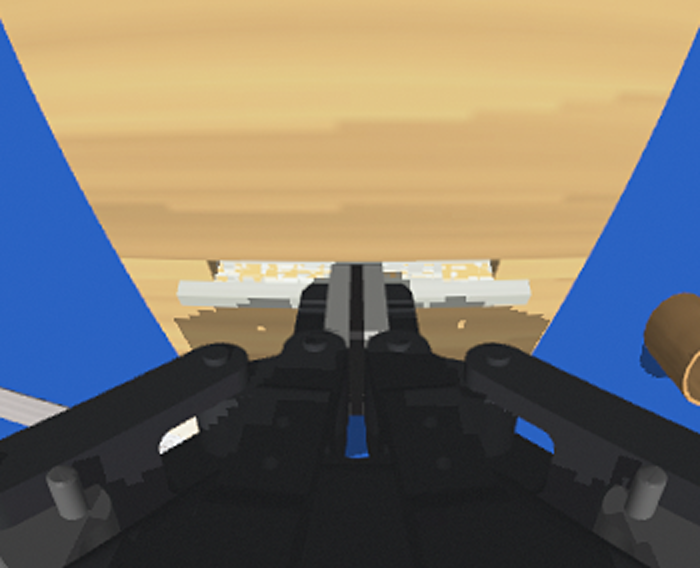

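The slot (crop 210–498, row 260) is clear and the tab is gone, so the fin has dropped. I'll retreat upwards and check.

>>> play_rows --pt "0 0 0.01 0 1" --pt "-0.01 0 0.02 0 1" --pt "-0.02 0 0.03 0 1" --pt "-0.025 -0.01 0.03 0 1" --pt "-0.025 -0.02 0.03 0 1" --pt "-0.02 -0.02 0.02 0 1" --pt "-0.01 -0.02 0.01 0 1" --pt "0 0 0 0 1" --pt "0 0 0 0 1" --pt "0 0 0 0 1"

```text
time_s: 19.8
tcp_pos: [0.4021, 0.1626, 0.337]
orientation: [1.0, 0.008, 0.01, -0.001]
force: [0.2, 0.3, 0.0]
grip_width: -0.0
```

```bash
python3 look.py 17
python3 - <<'E'
import cv2,numpy as np
t=cv2.imread("pics/t17.png");s=cv2.imread("pics/sd17.png")
cv2.imwrite("pics/f17.png",np.hstack([t,s])[:, :]) if 0 else cv2.imwrite("pics/f17.png",cv2.resize(s,(800,600)))
E
```

```text
19.8 [0.40212118 0.16257208 0.33697678] [ 9.99917787e-01  7.86410476e-03  1.01152864e-02 -5.05517317e-04] [0.18488789 0.33375237 0.02322084] -4.554230227938842e-05
[[0.014819437374637508, -0.9638267014331474, -0.26611740619582996, 0.47214180506972603], [-0.9998895159032072, -0.014593079595704488, -0.0028280761591789423, 0.16303104613826536], [-0.00115769717451501, 0.2661299149520973, -0.963936475139747, 0.47988702635284636], [0.0, 0.0, 0.0, 1.0]]
```

View pics/f17.png

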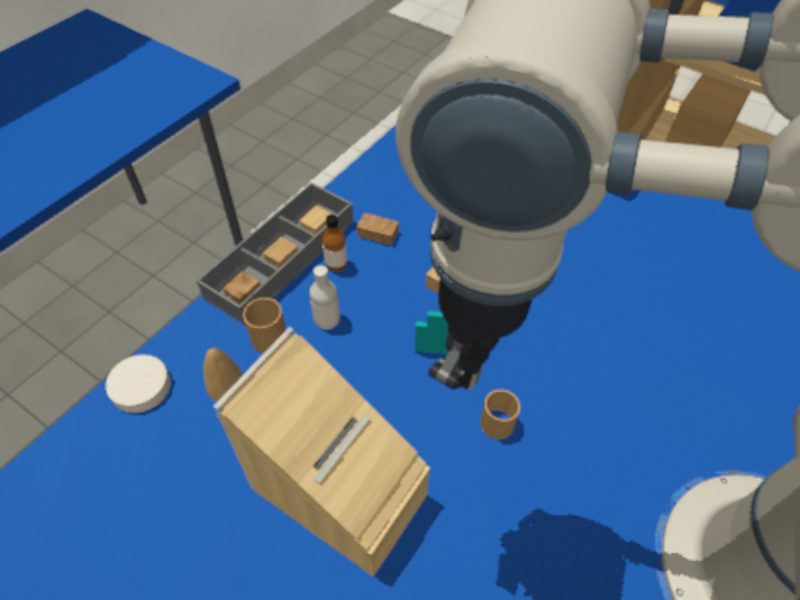

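View pics/wc17.png

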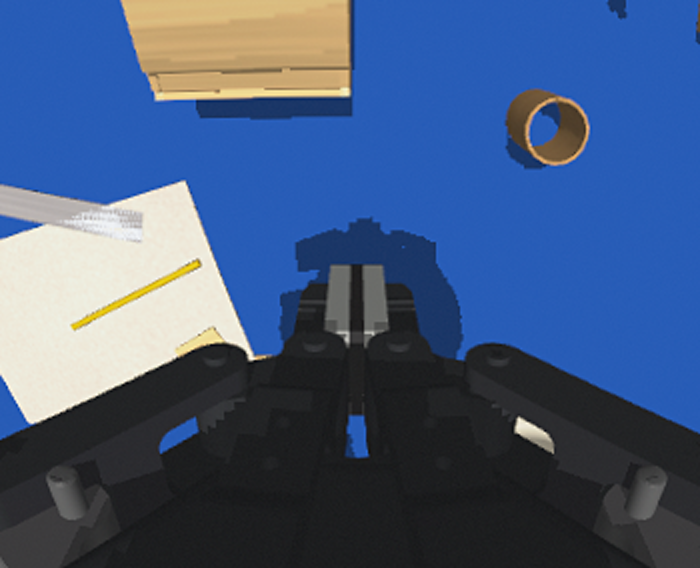

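View pics/t17.png

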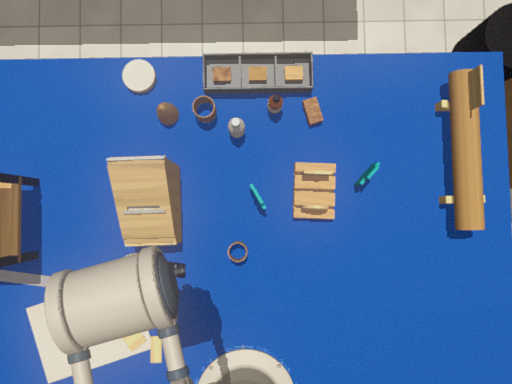

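>>> play_rows --pt "-0.015 0.01 0 0 1" --pt "-0.02 0.015 -0.01 0 1" --pt "-0.02 0.015 -0.02 0 1" --pt "-0.015 0.015 -0.025 0 1" --pt "0 0.01 -0.025 0 1" --pt "0 0 -0.02 0 1" --pt "0 0 -0.01 0 1" --pt "0 0 0 0 1" --pt "0 0 0 0 1" --pt "0 0 0 0 1"

```text
time_s: 20.78
tcp_pos: [0.3297, 0.2337, 0.2168]
orientation: [1.0, 0.01, 0.005, 0.002]
force: [-0.8, 0.6, -0.7]
grip_width: -0.001
```

```bash
python3 look.py 18
python3 - <<'E'
import cv2
w=cv2.imread("pics/w18.png"); cv2.imwrite("pics/w18c.png",cv2.resize(w[0:170,130:400],None,fx=2.9,fy=2.9,interpolation=cv2.INTER_CUBIC))
E
```

```text
20.7833 [0.32966694 0.23373989 0.21677171] [0.99993846 0.00992928 0.00464221 0.00171525] [-0.84655219  0.58305688 -0.6978177 ] -0.0011366324812143276
[[0.018103722372099566, -0.9615330005008141, -0.27409221839405346, 0.40107850331619843], [-0.999833385790162, -0.01676970163451045, -0.007209560768070681, 0.2346499755926218], [0.002335785874806568, 0.2741770706222332, -0.9616763894623575, 0.36033893749024853], [0.0, 0.0, 0.0, 1.0]]
```

View pics/w18c.png

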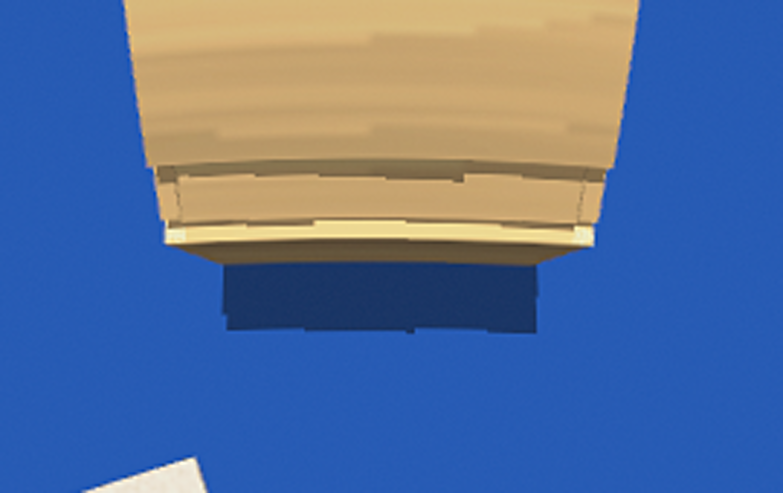

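>>> play_rows --pt "0.01 0 0.005 0 1" --pt "0.015 0 0.008 0 1" --pt "0.015 0 0.005 0 1" --pt "0.01 0 0 0 1" --pt "0.003 0 0 0 1" --pt "0 0 0 0 1" --pt "0 0 0 0 1" --pt "0 0 0 0 1" --pt "0 0 0 0 1" --pt "0 0 0 0 1"

```text
time_s: 21.77
tcp_pos: [0.3842, 0.233, 0.2384]
orientation: [1.0, 0.009, 0.007, 0.001]
force: [0.7, 0.4, -0.7]
grip_width: 0.001
```

```bash
python3 look.py 19
python3 - <<'E'
import cv2
w=cv2.imread("pics/w19.png"); cv2.imwrite("pics/w19c.png",cv2.resize(w[0:90,170:350],None,fx=4.4,fy=6,interpolation=cv2.INTER_CUBIC))
E
```

```text
21.7667 [0.38422173 0.23303341 0.23841311] [9.99935222e-01 8.97667559e-03 6.97909882e-03 5.13436401e-04] [ 0.70939047  0.44256785 -0.67448984] 0.0012838052949823203
[[0.016548361174810237, -0.9624954142962039, -0.27079277907877314, 0.4549226042259426], [-0.9998628903388646, -0.01576913540078632, -0.005053206103204309, 0.23357231281970317], [0.0005935197029793185, 0.2708392730522826, -0.9626244002241329, 0.3817792721090949], [0.0, 0.0, 0.0, 1.0]]
```

View pics/w19c.png

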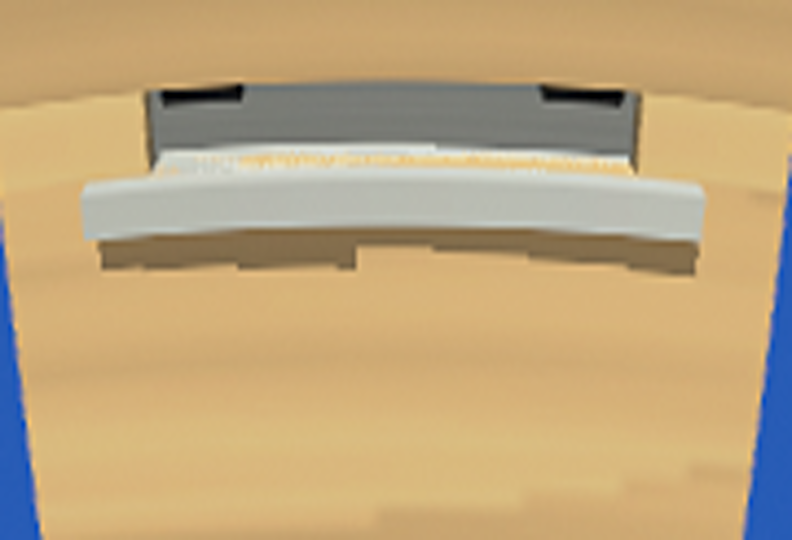

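```bash
python3 -c "
from station import bot
print(bot.finish_job(), bot.get_state()['time_s'])"
```

```text
the job is handed in; nothing more can be done
the job is handed in; nothing more can be done
```

I posted the tabbed fin through the slot and handed the job in at about 21.8 s. The report gives no verdict.

**What I did:**
- I gripped the middle fin by the sides of its tab, so that it could turn between the pads, and lifted it out of the block.
- I set its nose in the slot and drew the tool back against the ledge until the fin leaned at about the slope angle.
- I pushed it in along the chute to about two-thirds of its length, at about 9 N, then let go. The sprung grip held it.
- I pushed the tail home with the closed fingers until the fin dropped.

**Last checks:**
- **Chute:** the wrist view into the slot shows it empty, with both grip bars clear and nothing standing proud.
- **Other things:** in the last top view, the square and round fins stand in the block, and the bottles, cardboard rings, nose cone and sanding block look unmoved.
- **Robot:** the gripper was clear of everything, with forces near zero.

**Not confirmed or in disagreement:**
- I did not see the fin lying on the box floor; I only saw that it was no longer in the slot or the visible part of the chute.
- The side and top cameras disagreed by 4 to 8 mm across the box (y), so I used the wrist view for the fit. It put the slot about 6.5 mm up the slope from its middle setting, and the fin went in there.

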